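# Bleed the filtration station and take the disc filter off its port

### The arm

A 7-joint arm with a two-finger parallel gripper is mounted at the origin on a cart in front of the work surface, level with it; the furniture and walls round the work are solid. World frame = base frame: x ahead of the robot, y to its left, z up, the work surface at z = 0. Lengths are in m, angles in rad, forces in N, time in s.
With the tool pointing down it reaches from about 0.425 to 0.925 m from the base axis. Payload 6.8 kg.
Tool frame: the origin (TCP) lies midway between the tips of the shut fingers; the grasp point (between the pads) lies 19 mm behind it (grip_point_offset is the distance from the TCP to the grasp point, in m); z points along the fingers, x is the direction in which the jaws open and shut, and the axes are right-handed (so a half turn about z gives the same grasp; the last joint's range is limited). The gripper opens to 85 mm and grips with 20 to 120 N. Pads are 22 mm wide; open, the fingers measure 114 mm over their backs; the gripper's body (76 mm by 85 mm) begins 54 mm behind the grasp point. The pads swing forward as they close: fully open they stand 13 mm farther back than shut.
Start: joints at [1.144, 0.477, 0.022, 1.555, -0.011, 1.109, -0.083], TCP at [0.212, -0.641, 0.231] pointing down, gripper open.
Joint ranges: [-2.96, 2.96], [-0.34, 2.1], [-1.41, 1.46], [0.24, 2.44], [-1.37, 4.51], [0.17, 1.92], [-2.96, 2.96]. Speed limits (rad/s): [2.39, 2.39, 3.14, 3.14, 3.14, 3.14, 3.14].

### API

Orientations are given as a rotation vector (axis times angle).
In Python, from workcell import * gives the robot as it stands.
- The arm moves only by the tool arm_command, never from a script. Its argument "steps" is a list of rows, each a list of 3 entries, a list of its own where there are three numbers: the turn, a rotation vector about the tool's x, y, z in degrees, then the shift along the tool's x, y, z in cm, then the closure, from 0 (fully open) to 1 (shut). A call has 1 to 20 rows; each row is the pose to reach, as a shift and turn from the pose commanded when the call began, along the tool's axes at that moment; what a row does not reach only later rows make up. A row lasts 1/8 s, in which the tool goes at most 62.5 mm and 10.7 degrees, less where a joint would pass 70% of its speed; a pose out of reach is approached as far as the arm can. A call with a gripper value outside its range is refused whole. The fingers move at their own pace and stop on an object; the grip force is fixed at half the most. Time passes only in rows, so rows that repeat a pose let the fingers close. It gives the time, the measured TCP pose, the force and the opening at its end, in the units of the state.
- state(): the state, without advancing time (a new reading comes with each control period).
- get_image(name): name is "scene" or "top" or "wrist"; returns a dict with "image" (420x560x3 uint8, red, green, blue), "fov_y" (degrees; the focal length in pixels is half the picture's height over the tangent of half this angle, whatever the lens; pixels are square), "cx", "cy" (the principal point, pixels), "eye" and "attitude" of the camera in the world. Camera axes: x right, y down, z forward; pixel columns grow to the right and rows downward; lengths in m; the calibration is good to about 2 mm. A picture is of the moment at which its call begins. There is no depth.
- close_job(): hands the job in, once; it reports no verdict.
The state is a dict: "clock": time; "joint_pos": joint angles; "qd": joint speeds; "joint_efforts": joint torques, N m; "eef_pos": TCP position; "ee_rot": TCP orientation; "wrist_force": force on the tool from outside, world axes, zero at the start; "moment": the same for the moment, N m; "gripper_width": opening from 0.0 (shut) to 1.0 (fully open).
Only numpy, scipy, OpenCV 4.12 (cv2) and the standard library are available. Lean on these libraries where they do the work, as an engineer would, in place of code of your own. Each camera call takes 0.05 s, during which the arm holds its last target.

### The job

Take the used disc filter off the filtration station: first turn the bleed knob until the gauge needle points at zero, because a filter must never be unlatched while the line is under vacuum. Then squeeze the disc filter's spring latch fully in towards its thumb rest while it still sits on its port, and lift it upright off the ball nose. Finish holding it in the gripper, upright and still, about 10 cm above its port, with the gauge still at zero and the slim filter left alone in its place.

Things in the scene. Friction and masses are not known exactly. Their poses are not given: they have to be found in the camera images.
- station: White bench-top filtration station, fixed, 140 mm deep (x) by 300 long (y). Origin: centre of its underside on the table; -x side faces the robot, z up. Aluminium deck at z 50 mm with two ports; a raised housing (85 mm high, y 52 to 148) at the +y end has the knob on top and the gauge in front, nothing on the station but the two filters is higher than 128 mm.
- port_a (a point): Seat of the port at the station's far -y end: top of a steel flange 35 mm across, 70 mm above the table. On it a neck 10 mm across, then a ball nose 20 mm across with a flat shoulder below, top 29 mm above the seat. Either filter may sit here.
- port_b (a point): Seat of the other, like port, 90 mm beside the first, between it and the raised housing. Either filter may sit here.
- knob_grip (a point): Centre of the grip bar of the black bleed knob, 115 mm above the table: grip here. The bar is 42 mm long, 14 thick and 34 tall (94 to 128 mm above the table) and turns about the vertical over a collar 68 mm across whose top is 89 mm above the table. The point turns with the knob: x along the bar, z up.
- bleed_knob (a joint): Angle of the bleed knob, rad, positive clockwise seen from above, range -2 to 2; 0 with the bar along the station's x. Starts at -1.25 to -0.6, stays where it is left, resists with about 0.04 N m. Clockwise brings the gauge up from vacuum to zero and, if turned on, into pressure.
- gauge_face (a point): Centre of the gauge's white dial, 55 mm across, tilted 45 degrees to face the robot and up; z out of the dial, x up the dial to the zero mark, which is the longest and widest tick. Smaller ticks every 0.25 rad on either side: vacuum to the left (anticlockwise), pressure to the right.
- gauge_needle (a joint): Angle of the gauge's black needle (21 mm long), rad: 0 at the zero mark, positive clockwise seen from the front (pressure), negative for vacuum. It turns one for one with the bleed knob and equals its angle.
- disc_filter_mid (a point): Place to grip the loose disc filter: on its vertical axis, 28 mm above its foot (98 mm above the table when seated). Wide flat white disc (40 mm across) on top with a short pipe, 60 mm tall in all, 0.12 to 0.18 kg. z up; x is the way the latch slides, within 0.35 rad of the station's x (it can swivel on its port). Unless the latch is drawn in 5 mm or more it lifts only 1.5 mm.
- disc_filter_tab (a point): Middle of the outer face of the disc filter's steel latch tab, 32 mm from the axis on the -x side at rest, 20 mm wide, from 6 to 40 mm above the filter's foot. It moves with the latch. The fingers go down beside the disc and squeeze this tab and the thumb rest together along x.
- disc_filter_rest (a point): Middle of the outer face of the disc filter's fixed grey thumb rest, 24 mm from the axis on the +x side, 20 mm wide, from 13 to 40 mm above the foot. Over tab and rest: 56 mm with the latch at rest, 48 mm squeezed.
- disc_filter_latch (a joint): Travel of the disc filter's latch, m: 0 at rest (locked), 0.008 fully in (towards the thumb rest, +x). Its spring pushes back with 5 N at rest and 10 N fully in; a grip of 20 to 30 N draws it fully in and carries the filter. Let go, it springs back.
- slim_filter_mid (a point): On the vertical axis of the slim filter, 28 mm above its foot. Same holder and latch as the disc filter's, but with a slim upright white cylinder (19 mm across) on top in place of the disc, 70 mm tall in all. To be left alone on its port.
There are look-alikes about, which are no part of the job. Leave any orange look-alike of the part that bears slim_filter_mid alone.

How it is judged:
By the outcome, as a careful person would: the job done as asked, in the order asked, and still so for the second after the job is handed in, while the arm keeps its last pose, push and grip.
It also fails if it takes over 45 s, if anything falls off the work surface, if the arm or the gripper's body presses on something with over 40 N, if the wrist force passes 120 N, or if a joint passes its speed limit or range.

## Working session

There is one attempt and no reset: what is moved stays moved. The work goes in short steps, Python scripts to look and compute and a tool call to move; the robot and the scene stay as the last step left them, time stands still between calls to the robot, and variables do not carry over. Pictures are saved under pics/ and viewed, and the job is handed in when it is done.

Besides the shell and the picture viewer there is one more tool, called after "Request:" by a JSON object that holds its "name" and its "arguments". arm_command: Moves the arm, as the interface text tells. Its arguments: {"type":"object","properties":{"steps":{"type":"array","items":{"type":"array"}}},"required":["steps"]}

```bash
mkdir -p pics; cat > h.py <<'E'
from workcell import *
import numpy as np, cv2
from scipy.spatial.transform import Rotation as R
def snap(n,f):
    g=get_image(n); cv2.imwrite(f'pics/{f}.png',g['image'][:,:,::-1]); 
    import pickle; pickle.dump(g,open(f'pics/{f}.pkl','wb')); return g
def load(f):
    import pickle; return pickle.load(open(f'pics/{f}.pkl','rb'))
def rot(a):
    a=np.array(a,float)
    return a if a.shape==(3,3) else R.from_rotvec(a).as_matrix()
def foc(g): return 210/np.tan(np.radians(g['fov_y'])/2)
def ray(g,u,v):
    d=np.array([(u-g['cx'])/foc(g),(v-g['cy'])/foc(g),1]); return np.array(g['eye']),rot(g['attitude'])@d
def atz(g,u,v,z):
    e,d=ray(g,u,v); return e+d*(z-e[2])/d[2]
def proj(g,P):
    c=rot(g['attitude']).T@(np.array(P)-np.array(g['eye'])); return foc(g)*c[0]/c[2]+g['cx'],foc(g)*c[1]/c[2]+g['cy']
def crop(f,x0,y0,x1,y1,s,o):
    im=cv2.imread(f'pics/{f}.png')[y0:y1,x0:x1]; cv2.imwrite(f'pics/{o}.png',cv2.resize(im,None,fx=s,fy=s,interpolation=cv2.INTER_CUBIC))
E
python3 - <<'E'
from h import *
print(state())
for n in ['scene','top','wrist']:
    g=snap(n,n+'0'); print(n,{k:v for k,v in g.items() if k!='image'})
E
```

```text
{'clock': 0.0, 'joint_pos': array([ 1.14393196,  0.47779991,  0.0223294 ,  1.55642284, -0.01153321,
        1.10929873, -0.08310495]), 'qd': array([ 0.00123123, -0.00071624, -0.00042457, -0.00041426,  0.00120311,
       -0.00056012, -0.00206982]), 'joint_efforts': array([ 1.45333115e-04, -5.96466243e+01,  1.60795636e+00, -2.81203330e+01,
        1.25000841e-02,  9.16193094e-03, -9.32636027e-06]), 'eef_pos': array([ 0.2113618 , -0.64044579,  0.23033772]), 'ee_rot': array([-2.54506779e+00,  1.84013950e+00,  2.38017654e-03]), 'wrist_force': array([0.56449613, 0.41582444, 0.74004191]), 'moment': array([ 0.00876493, -0.01850568,  0.04211398]), 'gripper_width': 1.0006025017994014}
scene {'fov_y': 52.08510261508418, 'cx': 275.6721256085229, 'cy': 210.2805597634883, 'eye': array([0.02456763, 0.49954926, 0.66825953]), 'attitude': array([-1.09578322,  2.33189177, -1.07715155])}
top {'fov_y': 45.80019651648425, 'cx': 278.9064316397467, 'cy': 215.84034314853352, 'eye': array([0.42064435, 0.07033842, 1.11272461]), 'attitude': array([-2.19205217,  2.13346305, -0.12722412])}
wrist {'fov_y': 64.3586060322109, 'cx': 281.4157763047876, 'cy': 209.5214259620674, 'eye': array([ 0.29207279, -0.61376432,  0.37419558]), 'attitude': array([ 2.31664994, -1.67492492, -0.28332922])}
```

View pics/scene0.png

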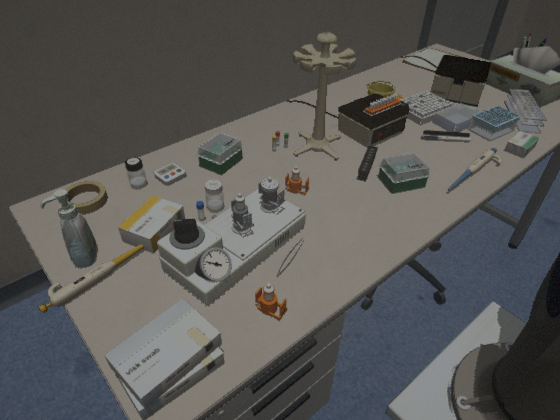

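View pics/top0.png

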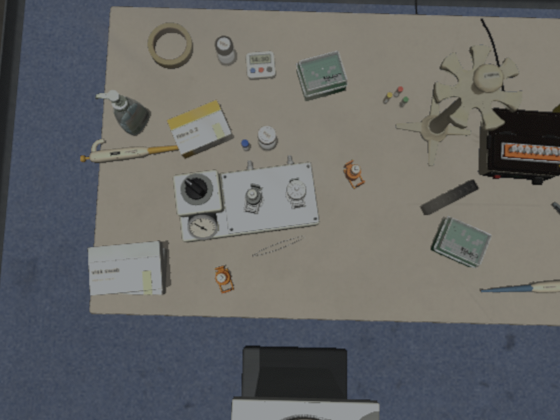

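View pics/wrist0.png

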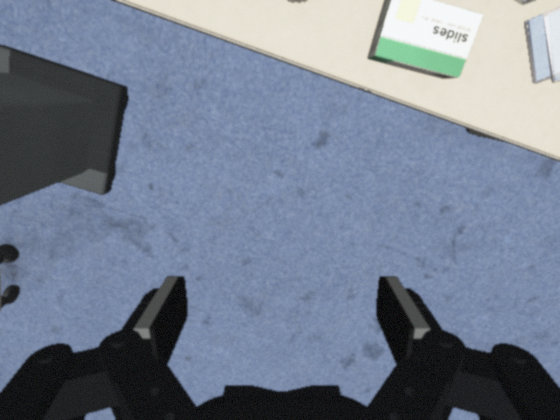

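The station is around (245,203) in the top view. Its two filters are at about (297,188) and (254,197), and the orange look-alikes are at (354,174) and (223,278). I'll enlarge to confirm.

```bash
python3 - <<'E'
from h import *
crop('top0',165,145,335,255,4.7,'c1'); crop('scene0',150,150,320,300,4,'c2')
g=load('top0')
for n,u,v,z in [('disc',297,188,.13),('slim',254,197,.14),('knob',197,188,.128),('corner',315,164,.05),('corner2',318,227,.05)]: print(n,atz(g,u,v,z))
E
```

```text
disc [0.59167515 0.03506178 0.13      ]
slim [0.56956028 0.12004862 0.14      ]
knob [0.58650463 0.23552725 0.128     ]
corner [ 0.65965173 -0.00581914  0.05      ]
corner2 [ 0.5220141  -0.01481197  0.05      ]
```

View pics/c1.png

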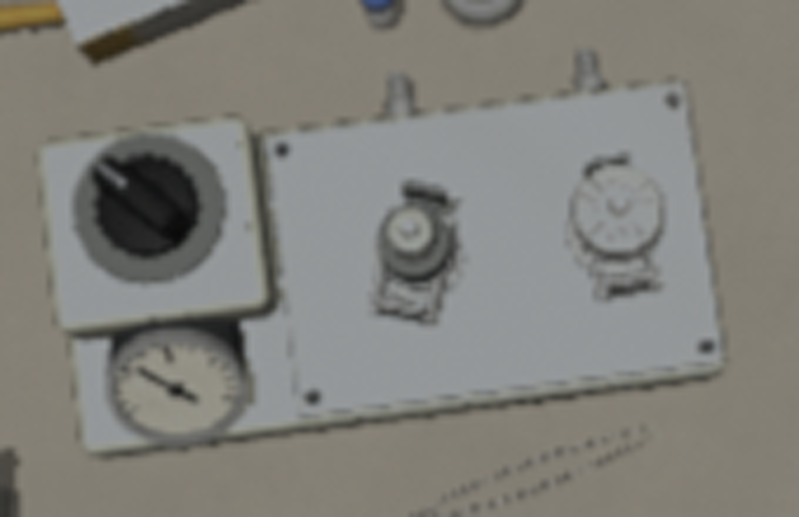

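View pics/c2.png

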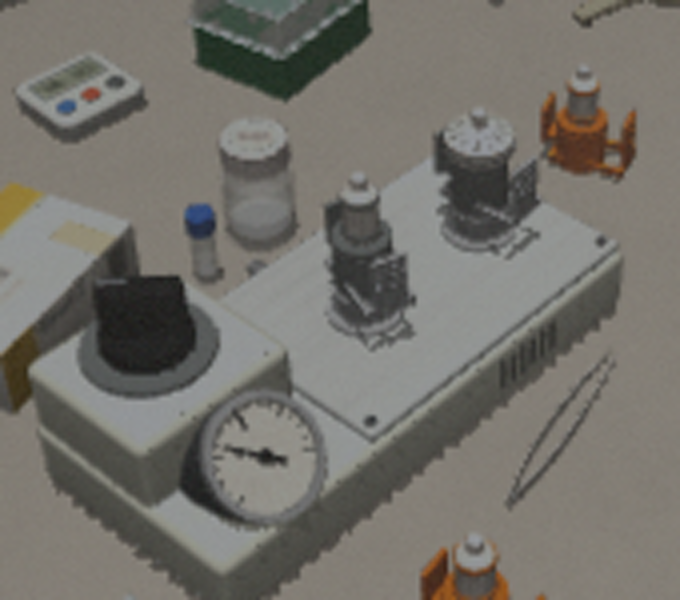

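```bash
python3 - <<'E'
from h import *
from scipy.optimize import least_squares
g=load('top0')
L=[(687,80,.07,-.15,.05),(723,374,-.07,-.15,.05),(88,454,-.07,.15,.05),(40,143,.07,.148,.085),(246,116,.07,.052,.085)]
def T(p,l): 
    c,s=np.cos(p[2]),np.sin(p[2]); return [p[0]+c*l[0]-s*l[1],p[1]+s*l[0]+c*l[1],l[2]]
def f(p):
    r=[]
    for u,v,*l in L:
        q=proj(g,T(p,l)); r+=[q[0]-(165+u/4.7),q[1]-(145+v/4.7)]
    return r
s=least_squares(f,[.58,.12,0]); print(s.x,np.round(s.fun,1)); p=s.x
# feature positions
def P(u,v,z): return atz(g,165+u/4.7,145+v/4.7,z)
c,sn=np.cos(p[2]),np.sin(p[2])
def loc(w): d=w[:2]-p[:2]; return [c*d[0]+sn*d[1],-sn*d[0]+c*d[1]]
D=P(617,208,.13);print('disctop',D,loc(D))
S=P(411,229,.14);print('slim',S,loc(S))
K=P(150,208,.089);print('collar',K,loc(K))
t=P(627,283,.100);print('tab',t, 'rest',P(610,160,.100))
a,b=P(95,165,.128),P(185,225,.128);print('bar ends',a,b)
st=state(); print('yaw tool x', rot(st['ee_rot'])[:,0], 'z',rot(st['ee_rot'])[:,2])
np.save('st.npy',p)
E
```

```text
[0.57316532 0.13848946 0.15415457] [ 0.7 -0.7  1.8  0.2 -2.1  0.8 -1.1 -0.3  0.6 -0.2]
disctop [0.58908858 0.03645239 0.13      ] [np.float64(6.718327058674242e-05), np.float64(-0.10327201600373989)]
slim [0.57603095 0.1233356  0.14      ] [np.float64(0.0005048549648845936), np.float64(-0.015414168774539525)]
collar [0.59041935 0.2421253  0.089     ] [np.float64(0.03296216437809878), np.float64(0.09975763289450344)]
tab [0.56112314 0.03028469 0.1       ] rest [0.61554213 0.03898738 0.1       ]
bar ends [0.60191101 0.25992538 0.128     ] [0.57702684 0.22033815 0.128     ]
yaw tool x [ 0.31344241 -0.94960622 -0.001373  ] z [-5.10560459e-04  1.27733846e-03 -9.99999054e-01]
```

```bash
cat >> h.py <<'E'
def plan(targets):
    """targets: list of (pos, toolx yaw or None); pure-down orientation; prints turn deg, shift cm"""
    st=state(); R0=rot(st['ee_rot']); p0=np.array(st['eef_pos'])
    for P,yaw in targets:
        x=np.array([np.cos(yaw),np.sin(yaw),0]); z=np.array([0,0,-1.]); Rt=np.c_[x,np.cross(z,x),z]
        print(np.round(np.degrees(R.from_matrix(R0.T@Rt).as_rotvec()),2),np.round(100*R0.T@(np.array(P)-p0),2))
E
python3 - <<'E'
from h import *
plan([((.46,-.2,.23),-1.25),((.59,.242,.23),-.56)])
E
```

```text
[ 0.    0.08 -0.11] [-34.05 -37.42   0.1 ]
[-2.000e-02  8.000e-02 -3.965e+01] [-71.94 -63.61   0.15]
```

Request:
{"name": "arm_command", "arguments": {"steps": [[[0,0,0],[-34,-37.4,0],0],[[0,0,0],[-34,-37.4,0],0],[[0,0,0],[-34,-37.4,0],0],[[0,0,0],[-34,-37.4,0],0],[[0,0,0],[-34,-37.4,0],0],[[0,0,0],[-34,-37.4,0],0],[[0,0,0],[-34,-37.4,0],0],[[0,0,0],[-34,-37.4,0],0],[[0,0,-39.6],[-71.9,-63.6,0],0],[[0,0,-39.6],[-71.9,-63.6,0],0],[[0,0,-39.6],[-71.9,-63.6,0],0],[[0,0,-39.6],[-71.9,-63.6,0],0],[[0,0,-39.6],[-71.9,-63.6,0],0],[[0,0,-39.6],[-71.9,-63.6,0],0],[[0,0,-39.6],[-71.9,-63.6,0],0],[[0,0,-39.6],[-71.9,-63.6,0],0],[[0,0,-39.6],[-71.9,-63.6,0],0],[[0,0,-39.6],[-71.9,-63.6,0],0]]}}

```text
clock: 2.4
eef_pos: [0.5901, 0.2397, 0.2308]
ee_rot: [3.017, -0.871, -0.0]
wrist_force: [0.3, 0.3, -0.6]
gripper_width: 0.997
```

```bash
python3 - <<'E'
from h import *
g=snap('wrist','w1'); p=np.load('st.npy'); snap('scene','s1')
c,s=np.cos(p[2]),np.sin(p[2])
for z in(.089,):print('pred knob',proj(g,(.5904,.2421,.089)),'disc',proj(g,(.589,.036,.13)))
plan([((.5904,.2421,.096),-.56)])
E
```

```text
pred knob (np.float64(280.00725105864797), np.float64(192.21128819855318)) disc (np.float64(394.93835534403024), np.float64(382.1842817765441))
[ 0.07 -0.04 -0.18] [-0.17 -0.27 13.52]
```

View pics/w1.png

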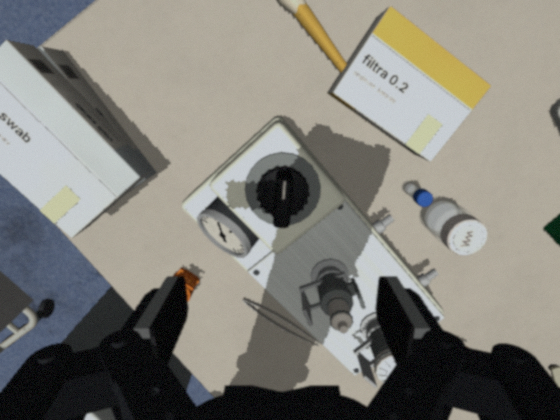

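View pics/s1.png

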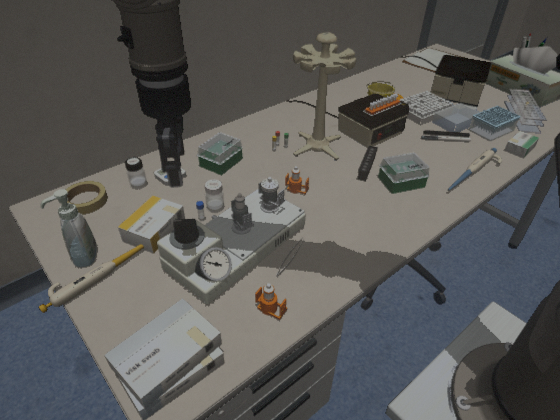

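```bash
python3 - <<'E'
from h import *
crop('w1',190,140,350,270,5,'c3')
E
```

```text
(no output)
```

View pics/c3.png

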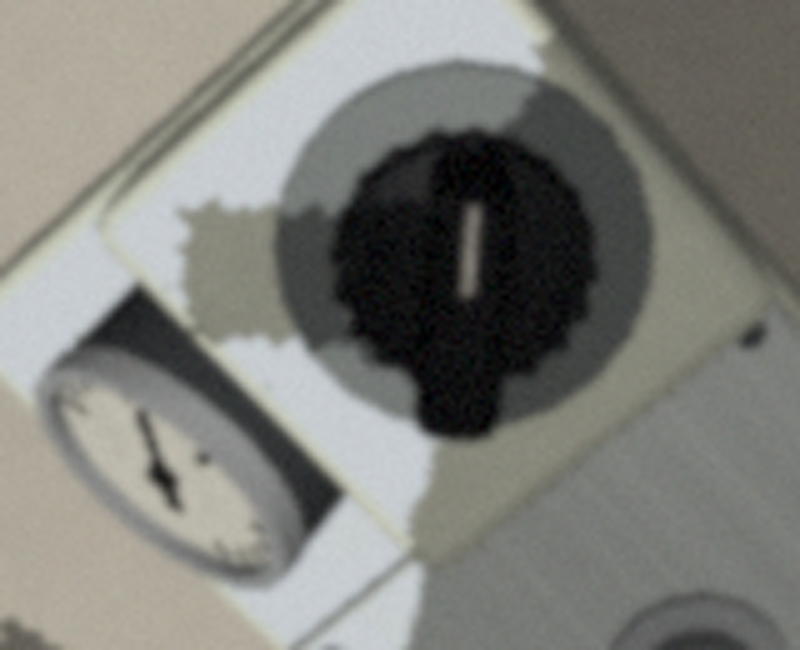

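```bash
python3 - <<'E'
from h import *
g=load('w1')
P=lambda u,v,z:atz(g,190+u/5,140+v/5,z)
K=P(465,243,.089);print('collar',K)
a,b=P(475,203,.128),P(467,298,.128);d=a-b;print('line',a,b,np.degrees(np.arctan2(d[1],d[0])))
a,b=P(475,170,.128),P(457,437,.128);d=a-b;print('bar',a,b,(a+b)/2,np.linalg.norm(d),np.degrees(np.arctan2(d[1],d[0])))
E
```

```text
collar [0.59442272 0.24350007 0.089     ]
line [0.60466885 0.25736592 0.128     ] [0.5956092  0.24520778 0.128     ] 53.30831507949961
bar [0.60738027 0.26170397 0.128     ] [0.58192385 0.22638845 0.128     ] [0.59465206 0.24404621 0.128     ] 0.04353406978866614 54.21487904839776
```

```bash
python3 - <<'E'
from h import *
plan([((.593,.2432,.097),-.63)])
E
```

```text
[ 0.06 -0.04  3.83] [-1.000e-02 -5.100e-01  1.342e+01]
```

Request:
{"name": "arm_command", "arguments": {"steps": [[[0,0,3.8],[0,-0.5,5],0],[[0,0,3.8],[0,-0.5,10],0],[[0,0,3.8],[0,-0.5,12.5],0],[[0,0,3.8],[0,-0.5,13.4],0],[[0,0,3.8],[0,-0.5,13.4],0],[[0,0,3.8],[0,-0.5,13.4],0.5],[[0,0,3.8],[0,-0.5,13.4],1],[[0,0,3.8],[0,-0.5,13.4],1],[[0,0,3.8],[0,-0.5,13.4],1],[[0,0,3.8],[0,-0.5,13.4],1],[[0,0,3.8],[0,-0.5,13.4],1],[[0,0,3.8],[0,-0.5,13.4],1]]}}

```text
clock: 4.0
eef_pos: [0.595, 0.2456, 0.0996]
ee_rot: [-2.986, 0.969, -0.006]
wrist_force: [1.7, -1.5, 8.9]
gripper_width: 0.152
```

```bash
python3 - <<'E'
from h import *
snap('scene','s2');snap('top','t2');snap('wrist','w2'); st=state();print(st['clock'],st['gripper_width'],st['wrist_force'],st['moment'],rot(st['ee_rot'])[:,0])
crop('w2',120,80,360,260,3.3,'c4')
crop('s2',180,200,260,300,6,'c5')
E
```

```text
4.15 0.15602510183354928 [ 1.36598829 -0.96695068  9.43784351] [-0.30236608 -0.1061209  -0.01797045] [ 0.80927208 -0.58742654  0.00295795]
```

View pics/c4.png

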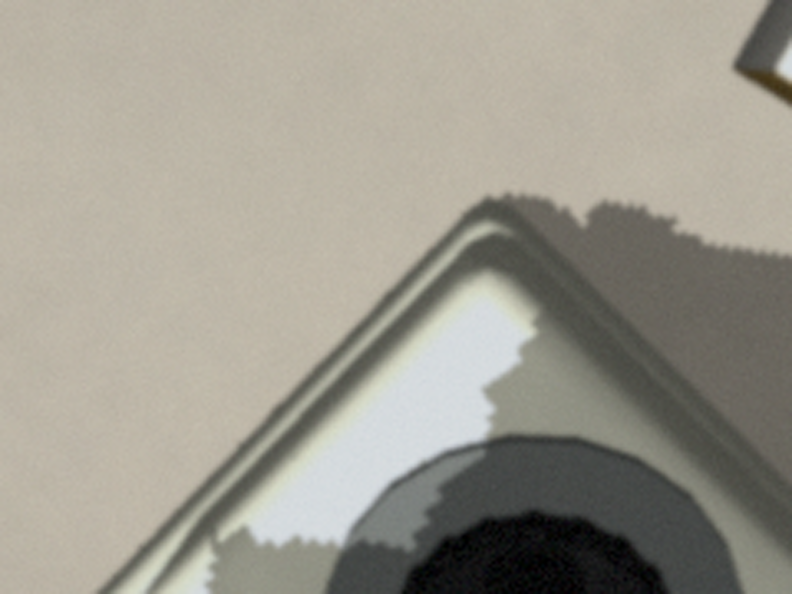

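View pics/c5.png

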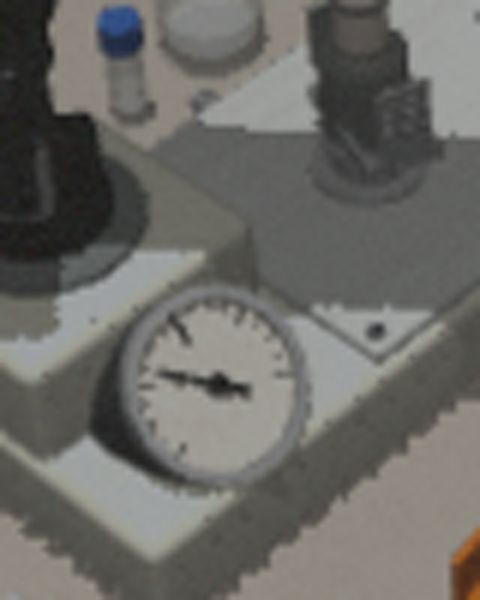

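Request:
{"name": "arm_command", "arguments": {"steps": [[[0,0,0],[0,0,-0.2],1],[[0,0,7],[0,0,-0.2],1],[[0,0,14],[0,0,-0.2],1],[[0,0,21],[0,0,-0.2],1],[[0,0,28],[0,0,-0.2],1],[[0,0,35],[0,0,-0.2],1],[[0,0,40],[0,0,-0.2],1],[[0,0,40],[0,0,-0.2],1],[[0,0,40],[0,0,-0.2],1]]}}

```text
clock: 5.28
eef_pos: [0.5965, 0.2432, 0.0997]
ee_rot: [-2.472, 1.934, -0.008]
wrist_force: [10.2, -2.4, -4.0]
gripper_width: 0.153
```

```bash
cat > gz.py <<'E'
import sys
from h import *
n=sys.argv[1]
g=snap('scene',n);snap('top',n+'t'); st=state();print(st['clock'],st['gripper_width'],st['wrist_force'],st['moment'],st['eef_pos'],rot(st['ee_rot'])[:,0])
crop(n,190,235,245,295,10,n+'c')
crop(n+'t',185,180,225,245,9,n+'tc')
E
python3 gz.py s3
```

```text
5.375 0.1565659863876612 [10.11547506 -2.55595862 -4.49034819] [-0.52792709 -2.04186116 -0.03116761] [0.59651889 0.24326135 0.09971342] [ 0.24060422 -0.97062105  0.00209449]
```

View pics/s3c.png

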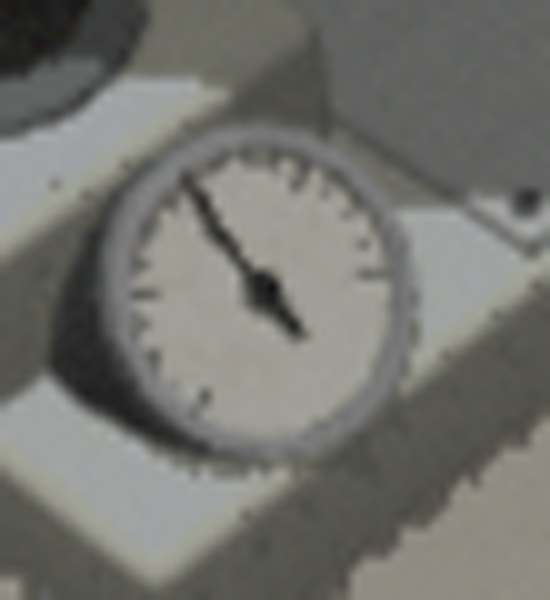

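```bash
cat > dial.py <<'E'
from h import *
p=np.load('st.npy')
def ang(g,hub,tip,yaw=p[2],z=.085):
    c,s=np.cos(yaw),np.sin(yaw); X=np.array([c*.7071,s*.7071,.7071]); Z=np.array([-c*.7071,-s*.7071,.7071]); Y=np.cross(Z,X)
    C=atz(g,*hub,z); e,d=ray(g,*tip); P=e+d*((C-e)@Z)/(d@Z); v=P-C
    return -np.arctan2(v@Y,v@X),np.linalg.norm(v),C
E
python3 - <<'E'
from dial import *
g=load('s3'); f=lambda u,v:(190+u/10,235+v/10)
for n,t in [('tip',(185,178)),('tail',(303,338)),('zero0',(183,180)),('zin',(217,222)),('tickL',(145,293)),('tickT',(300,178)),('tickR',(370,273)),('tickBL',(203,402)),('rimR',(405,290)),('rimL',(113,300))]: print(n,ang(g,f(263,290),f(*t))[:2])
print(ang(g,f(263,290),f(0,0))[2])
crop('s0' if 0 else 'scene0',190,235,245,295,10,'s0c')
E
```

```text
tip (np.float64(-0.033245257975239806), np.float64(0.02498014310702868))
tail (np.float64(3.0166494932623595), np.float64(0.011591698679378277))
zero0 (np.float64(-0.05507955312702679), np.float64(0.02492237627945661))
zin (np.float64(-0.018740171364673902), np.float64(0.01503826399590903))
tickL (np.float64(-1.0031128846371618), np.float64(0.02307884386884652))
tickT (np.float64(0.9727120936287706), np.float64(0.02218995408118297))
tickR (np.float64(2.018140848718522), np.float64(0.02193252342182262))
tickBL (np.float64(-1.991471890490095), np.float64(0.02366213714474259))
rimR (np.float64(2.1617258453511385), np.float64(0.028748765483504555))
rimL (np.float64(-1.04066596455162), np.float64(0.029291100535155042))
[0.49664821 0.23961967 0.085     ]
```

View pics/s0c.png

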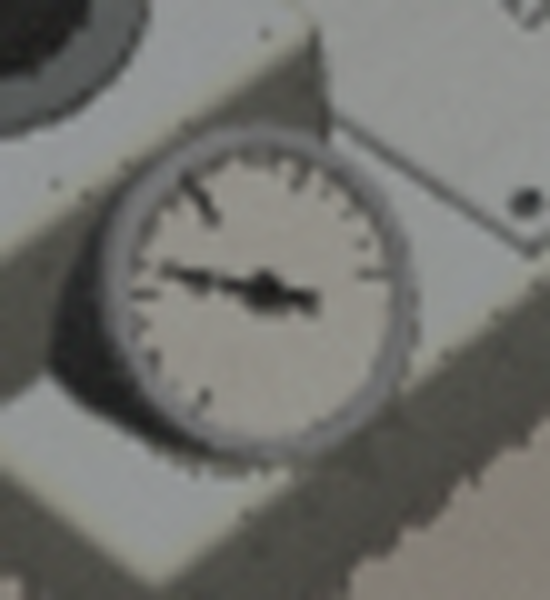

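View pics/s3tc.png

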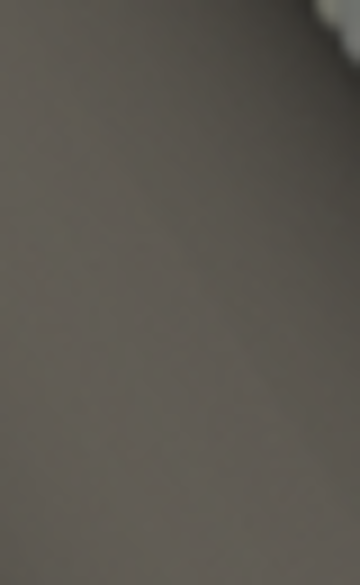

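```bash
cat >> dial.py <<'E'
from scipy.ndimage import map_coordinates
def frame(yaw=p[2]):
    c,s=np.cos(yaw),np.sin(yaw); X=np.array([c*.7071,s*.7071,.7071]); Z=np.array([-c*.7071,-s*.7071,.7071]); return X,np.cross(Z,X),Z
def polar(g,C,r0,r1,ths):
    im=g['image'].mean(2); X,Y,Z=frame(); out=[]
    for t in ths:
        vs=[]
        for r in np.linspace(r0,r1,9):
            u,v=proj(g,C+r*(np.cos(t)*X-np.sin(t)*Y)); vs.append(map_coordinates(im,[[v],[u]],order=1)[0])
        out.append(np.mean(vs))
    return np.array(out)
def peak(g,C,r0,r1,a0,a1):
    th=np.linspace(a0,a1,121); d=polar(g,C,r0,r1,th); w=np.clip(np.median(d)-10-d,0,None); i=np.argmin(d); m=abs(th-th[i])<.35
    return (w[m]*th[m]).sum()/w[m].sum()
def centre(g,hub0):
    # fit centre from the rim: dial edge radius
    from scipy.optimize import minimize
    X,Y,Z=frame(); C0=atz(g,*hub0,.085)
    # hub = darkest blob r<3mm
    best=None
    for a in np.linspace(-3,3,25):
        for b in np.linspace(-3,3,25):
            C=C0+(a*X+b*Y)/1000; s=polar(g,C,0,.003,np.linspace(0,6.28,12,endpoint=False)).mean()
            if best is None or s<best[0]: best=(s,C,a,b)
    return best
E
python3 - <<'E'
from dial import *
for f in ['scene0','s3']:
    g=load(f); s,C,a,b=centre(g,(216.3,264)); print(f,s,a,b)
    print(' needle',peak(g,C,.005,.013,-1.5,1.5),'tail',peak(g,C,.005,.009,np.pi-1.5,np.pi+1.5)-np.pi,'zero tick',peak(g,C,.016,.023,-.3,.3),'±1',peak(g,C,.019,.024,-1.15,-.85),peak(g,C,.019,.024,.85,1.15))
E
```

```text
scene0 42.5069918196724 0.75 0.0
 needle -0.8251111270223438 tail -0.8012793728293506 zero tick -0.043239426444760067 ±1 -1.0031674030059436 0.9418694986358644
s3 45.55865386906618 0.75 0.0
 needle -0.12229789125850399 tail -0.08261686299051885 zero tick -0.06113898766529102 ±1 -1.0026837326079434 0.9421767086638516
```

Request:
{"name": "arm_command", "arguments": {"steps": [[[0,0,2],[0,-0.2,0],1],[[0,0,4],[0,-0.2,0],1],[[0,0,4],[0,-0.2,0],1],[[0,0,4],[0,-0.2,0],1],[[0,0,4],[0,-0.2,0],1]]}}

```text
clock: 6.0
eef_pos: [0.5967, 0.243, 0.0996]
ee_rot: [2.405, -2.021, 0.006]
wrist_force: [3.5, -5.3, 0.3]
gripper_width: 0.153
```

```bash
python3 gz.py s4; cat > rd.py <<'E'
import sys
from dial import *
g=load(sys.argv[1]); s,C,a,b=centre(g,(216.3,264)); print(a,b)
print(' needle',peak(g,C,.005,.013,-1.5,1.5),'tail',peak(g,C,.005,.009,np.pi-1.5,np.pi+1.5)-np.pi)
E
python3 rd.py s4
```

```text
6.1 0.14949328084650568 [ 4.80711389 -5.03898801  0.07502018] [-1.0315697  -0.85872472 -0.04568822] [0.59666457 0.24296502 0.09963825] [ 0.17233633 -0.98503356  0.00301235]
0.75 0.0
 needle -0.08020267673002986 tail 0.042629801354215235
```

View pics/s4c.png

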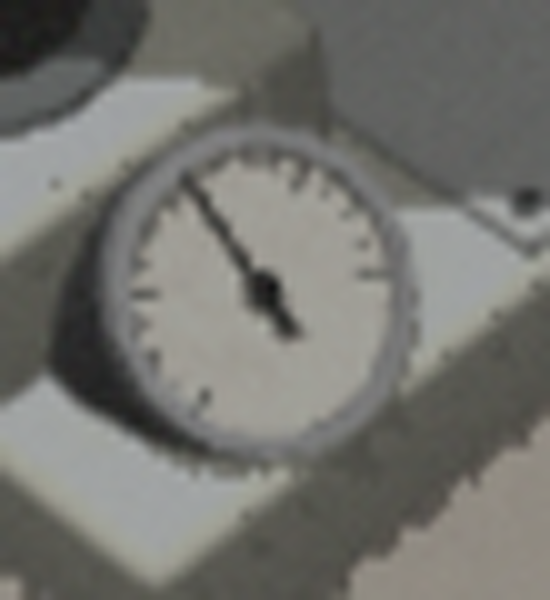

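Request:
{"name": "arm_command", "arguments": {"steps": [[[0,0,0],[0,0,0],0.6],[[0,0,0],[0,0,0],0],[[0,0,0],[0,0,0],0],[[0,0,0],[0,0,0],0],[[0,0,0],[0,0,0],0],[[0,0,0],[0,0,0],0],[[0,0,0],[0,0,-5],0],[[0,0,0],[0,0,-10],0],[[0,0,0],[0,0,-16],0],[[0,0,0],[0,0,-16],0],[[0,0,0],[0,0,-16],0]]}}

```text
clock: 7.48
eef_pos: [0.5946, 0.2457, 0.2591]
ee_rot: [2.408, -2.018, 0.0]
wrist_force: [-0.8, -1.0, -0.7]
gripper_width: 1.005
```

```bash
python3 gz.py s5;python3 rd.py s5; python3 - <<'E'
from h import *
print(state()['joint_pos']); plan([((.575,.035,.27),.154),((.575,.035,.27),.154-np.pi)])
E
```

```text
7.575 1.0033344519201495 [ 0.25226946 -0.100399   -0.54095525] [ 0.05425411  0.02566437 -0.06615348] [0.59401116 0.24529054 0.25765664] [ 1.74729053e-01 -9.84616188e-01  8.48526958e-04]
0.75 0.0
 needle -0.07764005182399544 tail 0.04304719180108352
[-0.27367104  0.42147538 -0.29353829  1.58949875  0.1297217   1.15263838
 -1.99122005]
[ 1.600e-01  8.000e-02 -8.876e+01] [20.37  5.55 -1.2 ]
[ 8.000e-02 -1.600e-01  9.124e+01] [20.37  5.55 -1.2 ]
```

View pics/s5c.png

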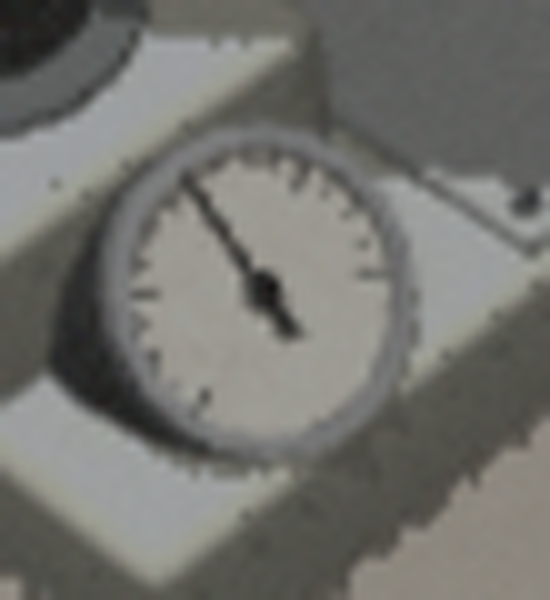

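Request:
{"name": "arm_command", "arguments": {"steps": [[[0,0,-9],[3,0.8,-1],0],[[0,0,-19],[7,2,-1],0],[[0,0,-29],[11,3,-1],0],[[0,0,-39],[15,4,-1],0],[[0,0,-49],[18,5,-1],0],[[0,0,-59],[20.4,5.5,-1],0],[[0,0,-69],[20.4,5.5,-1],0],[[0,0,-79],[20.4,5.5,-1],0],[[0,0,-88.8],[20.4,5.5,-1],0],[[0,0,-88.8],[20.4,5.5,-1],0],[[0,0,-88.8],[20.4,5.5,-1],0],[[0,0,-88.8],[20.4,5.5,-1],0]]}}

```text
clock: 9.07
eef_pos: [0.5762, 0.0353, 0.269]
ee_rot: [3.132, 0.24, -0.001]
wrist_force: [-0.9, 0.5, 1.0]
gripper_width: 1.0
```

```bash
python3 - <<'E'
from h import *
g=snap('wrist','w6');snap('top','t6'); print(state()['joint_pos'])
for n,P in [('disc',(.589,.036,.13)),('slim',(.576,.1233,.14))]: print(n,proj(g,P))
crop('t6',165,145,335,255,4.7,'t6c')
E
```

```text
[ 0.24011571  0.32795694 -0.51396122  1.72288973  0.17552216  1.13672106
 -0.17137914]
disc (np.float64(295.3577848877943), np.float64(196.8946030017122))
slim (np.float64(298.0139374765127), np.float64(91.02570228011709))
```

View pics/w6.png

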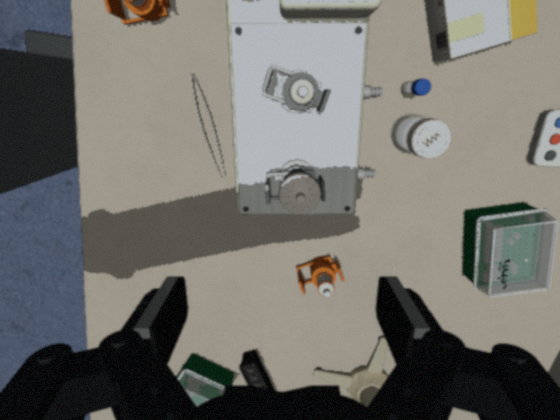

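View pics/t6c.png

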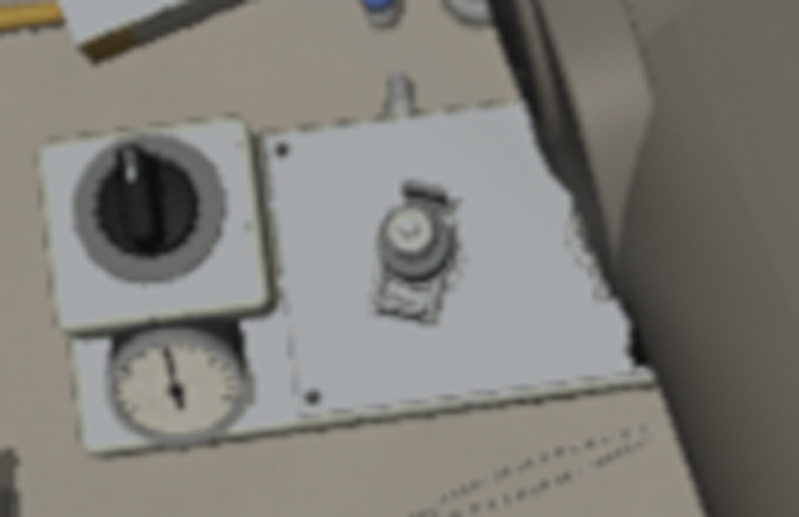

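```bash
python3 - <<'E'
from h import *
crop('w6',235,140,365,220,6,'c7')
import dial
g=load('t6'); s,C,a,b=dial.centre(g,(165+176/4.7,145+390/4.7))
print(a,b,'needle',dial.peak(g,C,.005,.013,-1.5,1.5),'tail',dial.peak(g,C,.005,.009,np.pi-1.5,np.pi+1.5)-np.pi)
g=load('top0'); s,C,a,b=dial.centre(g,(165+176/4.7,145+390/4.7))
print(a,b,'needle',dial.peak(g,C,.005,.013,-1.5,1.5),'tail',dial.peak(g,C,.005,.009,np.pi-1.5,np.pi+1.5)-np.pi,'zero',dial.peak(g,C,.016,.023,-.3,.3))
E
```

```text
0.25 0.75 needle -0.004688486865097509 tail -0.07205989865321039
0.75 0.5 needle -0.7668292944551293 tail -0.867568963371117 zero 0.00719537755455575
```

View pics/c7.png

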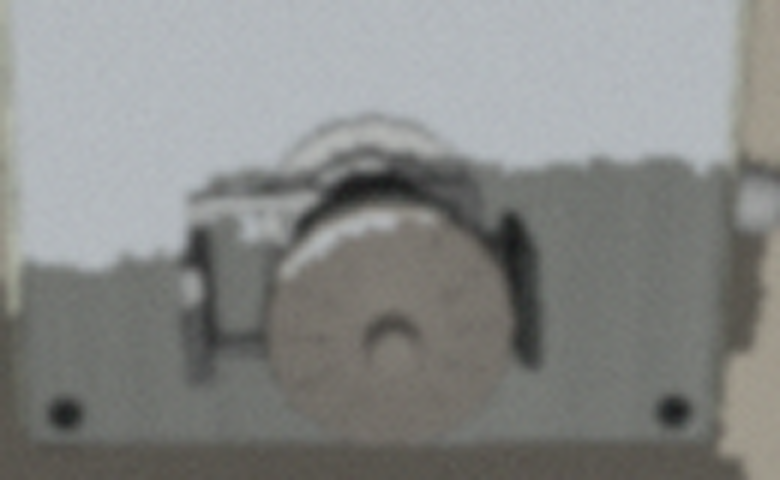

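```bash
cat > ov.py <<'E'
from h import *
def ov(f,x,y,yaw,box,s,o,zd=.122):
    g=load(f); im=cv2.imread(f'pics/{f}.png')[box[1]:box[3],box[0]:box[2]]; im=cv2.resize(im,None,fx=s,fy=s,interpolation=cv2.INTER_CUBIC)
    c,sn=np.cos(yaw),np.sin(yaw)
    def pl(pts,col):
        q=np.array([proj(g,(x+c*a-sn*b,y+sn*a+c*b,z)) for a,b,z in pts]); q=((q-[box[0],box[1]])*s).astype(int)
        cv2.polylines(im,[q.reshape(-1,1,2)],True,col,1)
    pl([(-.032,-.01,.11),(-.032,.01,.11),(-.032,.01,.076),(-.032,-.01,.076)],(0,0,255))
    pl([(.024,-.01,.11),(.024,.01,.11),(.024,.01,.083),(.024,-.01,.083)],(255,0,0))
    t=np.linspace(0,6.28,40); pl([(.02*np.cos(k),.02*np.sin(k),zd) for k in t],(0,255,0))
    pl([(.0175*np.cos(k),.0175*np.sin(k),.07) for k in t],(0,255,255))
    cv2.imwrite(f'pics/{o}.png',im)
    print('disc c',proj(g,(x,y,zd)))
E
python3 - <<'E'
from ov import *
ov('w6',.591,.039,.154,(235,140,365,220),6,'o1')
ov('top0',.591,.039,.154,(265,165,335,225),9,'o2')
ov('scene0',.591,.039,.154,(245,165,300,225),10,'o3')
E
```

```text
disc c (np.float64(297.7327640580446), np.float64(191.49851800108593))
disc c (np.float64(294.8848716459834), np.float64(188.95334748235524))
disc c (np.float64(269.02072268198657), np.float64(181.54453851699364))
```

View pics/o1.png

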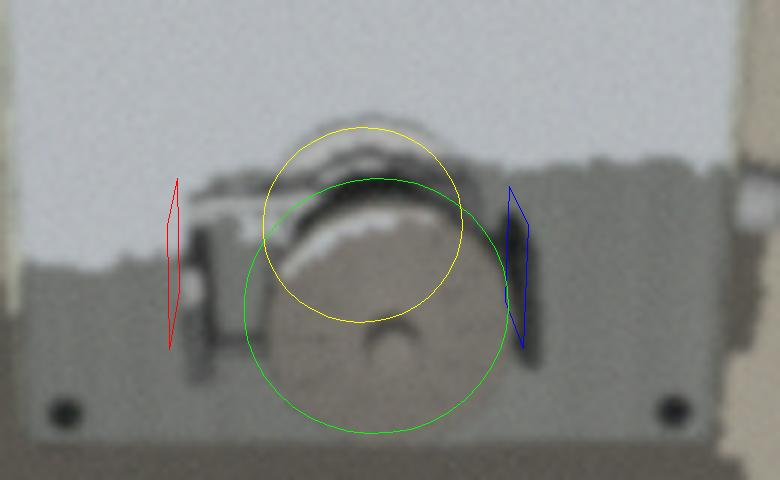

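View pics/o2.png

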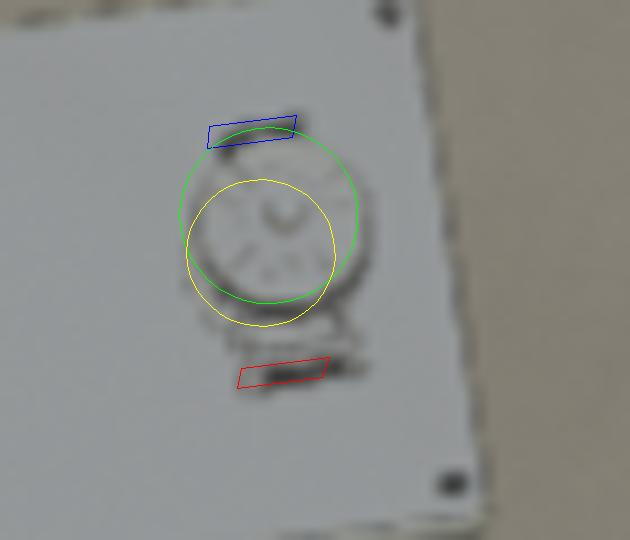

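View pics/o3.png

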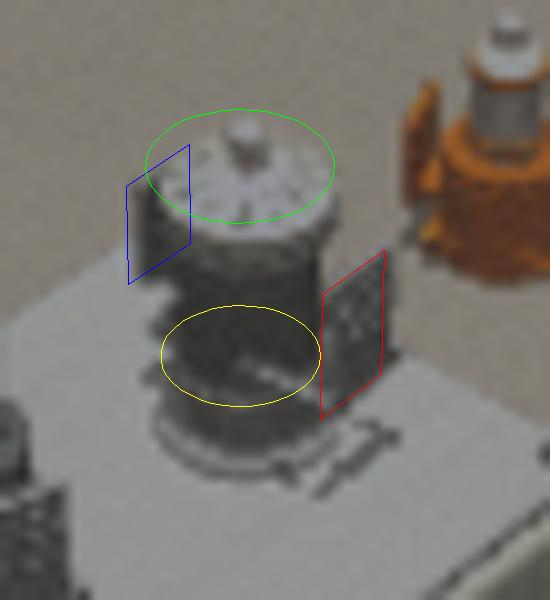

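```bash
python3 - <<'E'
from ov import *
from scipy.optimize import least_squares
w,t,s=load('w6'),load('top0'),load('scene0')
O=[(w,6,235,140,(528,224),(.024,.01,.11)),(w,6,235,140,(541,363),(.024,-.01,.11)),(w,6,235,140,(192,234),(-.032,.01,.11)),(w,6,235,140,(188,378),(-.032,-.01,.11)),
(w,6,235,140,(393,322),None),(t,9,265,165,(283,222),None),(s,10,245,165,(248,185),None)]
def f(p):
    x,y,a,zd=p;c,sn=np.cos(a),np.sin(a);r=[]
    for g,k,u0,v0,q,l in O:
        if l is None:l=(0,0,zd)
        P=proj(g,(x+c*l[0]-sn*l[1],y+sn*l[0]+c*l[1],l[2])); r+=[P[0]-u0-q[0]/k,P[1]-v0-q[1]/k]
    return r
r=least_squares(f,[.59,.037,.2,.115],loss='soft_l1');print(r.x,np.round(f(r.x),1))
x,y,a,zd=r.x
ov('w6',x,y,a,(235,140,365,220),6,'o1',zd)
ov('top0',x,y,a,(265,165,335,225),9,'o2',zd)
ov('scene0',x,y,a,(245,165,300,225),10,'o3',zd)
E
```

```text
[0.59376352 0.03647956 0.19490852 0.11554524] [ 2.1  2.2 -0.1 -0.5 -1.9  3.  -0.1 -0.6 -0.6 -1.1 -0.4 -1.5 -0.7 -0.6]
disc c (np.float64(299.8912821770931), np.float64(192.59226978325137))
disc c (np.float64(296.04282141181426), np.float64(188.1815202617651))
disc c (np.float64(269.12369780119343), np.float64(182.92149071579735))
```

View pics/o1.png

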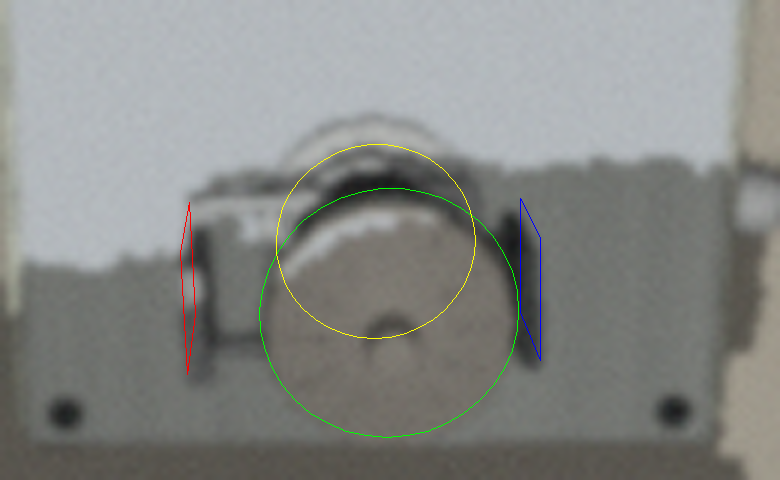

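View pics/o2.png

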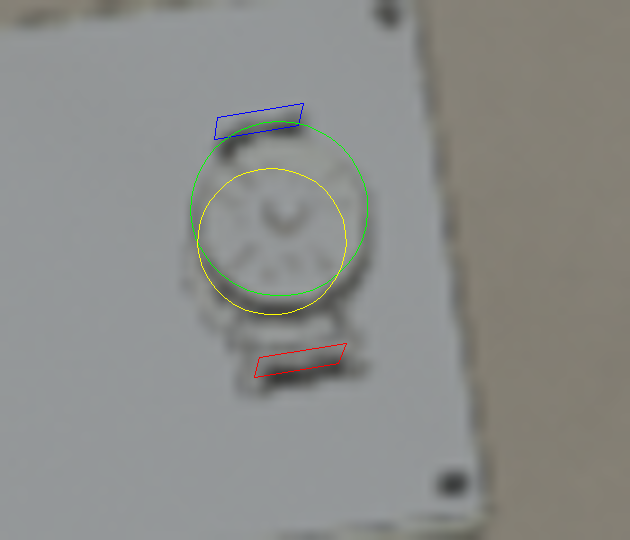

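View pics/o3.png

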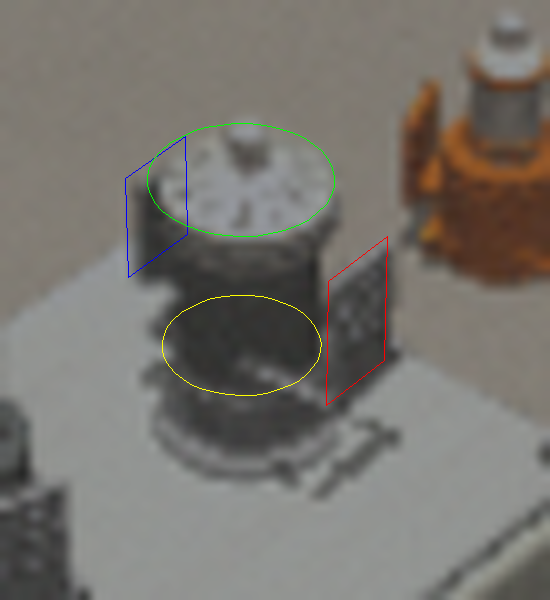

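```bash
python3 - <<'E'
from h import *
plan([((.591,.0365,.19),.2),((.591,.0365,.076),.2)])
E
```

```text
[ 0.    0.01 -2.65] [1.48 0.12 7.92]
[ 0.    0.01 -2.65] [ 1.48  0.12 19.32]
```

Request:
{"name": "arm_command", "arguments": {"steps": [[[0,0,-2.6],[1.5,0.1,5],0],[[0,0,-2.6],[1.5,0.1,10],0],[[0,0,-2.6],[1.5,0.1,11.5],0],[[0,0,-2.6],[1.5,0.1,11.5],0],[[0,0,-2.6],[1.5,0.1,11.5],0]]}}

```text
clock: 9.8
eef_pos: [0.5926, 0.0371, 0.1564]
ee_rot: [3.126, 0.314, 0.005]
wrist_force: [-0.1, -0.0, 0.8]
gripper_width: 1.001
```

```bash
python3 - <<'E'
from ov import *
g=snap('wrist','w8');snap('scene','s8')
p=state()['eef_pos'];print(p)
ov('w8',.5915,.0365,.2,(180,170,430,420),3,'o4',.1155)
crop('s8',200,120,340,240,5,'c8')
E
```

```text
[0.59251765 0.03691976 0.15635804]
disc c (np.float64(278.3944789574352), np.float64(242.4457888379992))
```

View pics/o4.png

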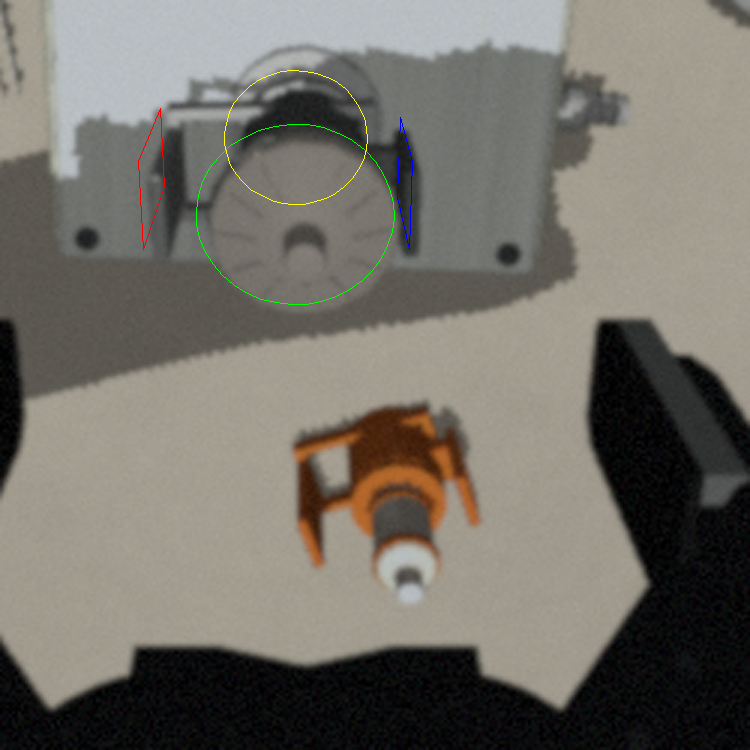

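View pics/c8.png

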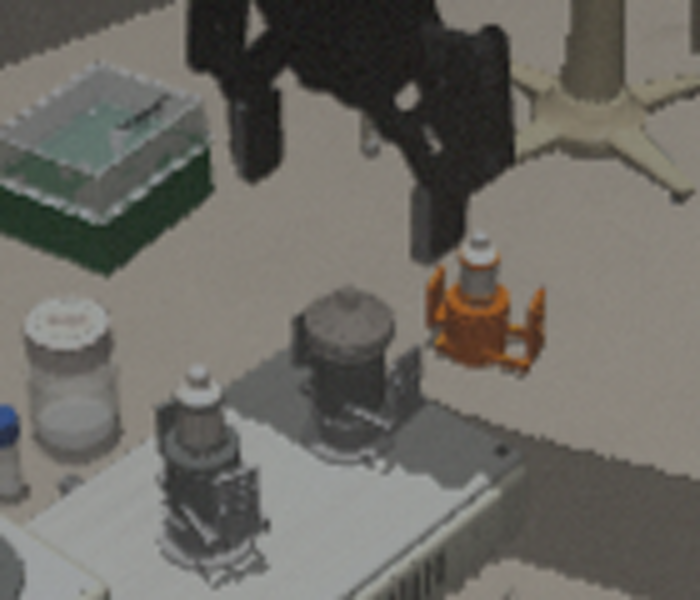

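Request:
{"name": "arm_command", "arguments": {"steps": [[[0,0,0],[0.15,0,2],0],[[0,0,0],[0.15,0,4],0],[[0,0,0],[0.15,0,6],0],[[0,0,0],[0.15,0,7.2],0],[[0,0,0],[0.15,0,7.7],0],[[0,0,0],[0.15,0,7.7],0],[[0,0,0],[0.15,0,7.7],0]]}}

```text
clock: 10.78
eef_pos: [0.5933, 0.0371, 0.0779]
ee_rot: [-3.126, -0.314, -0.002]
wrist_force: [1.3, 0.3, 0.2]
gripper_width: 0.998
```

```bash
python3 - <<'E'
from ov import *
snap('scene','s9');snap('top','t9')
s=state();print(s['eef_pos'],s['wrist_force'],s['moment'])
crop('s9',200,120,340,240,5,'c9')
E
```

```text
[0.5931907  0.03703425 0.07796998] [-0.09132918 -1.23506805 -0.14868219] [-0.00870953  0.02994049 -0.00326271]
```

View pics/c9.png

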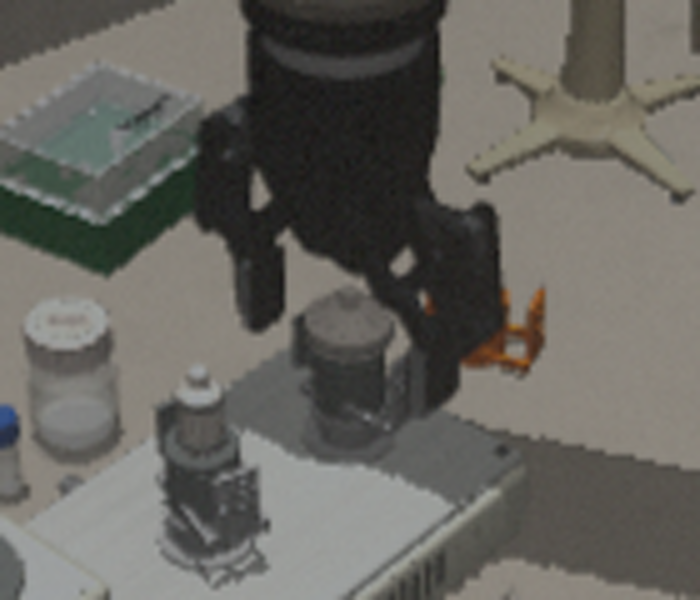

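Request:
{"name": "arm_command", "arguments": {"steps": [[[0,0,0],[0,0,0],0.25],[[0,0,0],[0,0,0],0.35],[[0,0,0],[0,0,0],0.6],[[0,0,0],[0,0,0],1],[[0,0,0],[0,0,0],1],[[0,0,0],[0,0,0],1],[[0,0,0],[0,0,0],1],[[0,0,0],[0,0,0],1]]}}

```text
clock: 11.88
eef_pos: [0.5936, 0.0371, 0.0789]
ee_rot: [3.125, 0.313, 0.003]
wrist_force: [-2.4, -0.8, 11.4]
gripper_width: 0.544
```

```bash
python3 - <<'E'
from ov import *
snap('scene','s10');snap('top','t10');snap('wrist','w10')
s=state();print(s['eef_pos'],s['wrist_force'],s['moment'],s['gripper_width'],s['gripper_width']*85)
crop('s10',200,120,340,240,5,'c10')
E
python3 rd.py s10
```

```text
[0.59361313 0.03704676 0.07885095] [-3.11188059 -0.56481893 10.59126792] [-0.19175481  0.73431519  0.02439904] 0.5388080234165388 45.7986819904058
0.75 0.0
 needle -0.07896308879262073 tail 0.04107461042559235
```

View pics/c10.png

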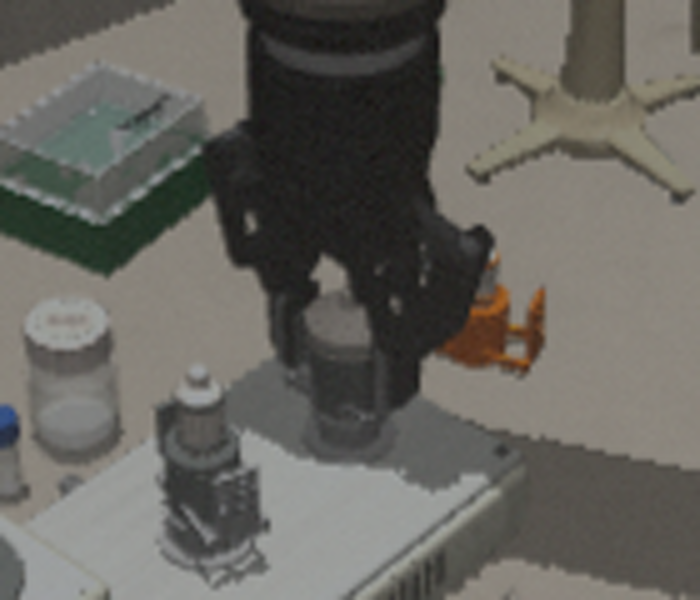

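Request:
{"name": "arm_command", "arguments": {"steps": [[[0,0,0],[0,0,0],1],[[0,0,0],[0,0,-0.3],1],[[0,0,0],[0,0,-0.6],1],[[0,0,0],[0,0,-1],1],[[0,0,0],[0,0,-1],1]]}}

```text
clock: 12.65
eef_pos: [0.5929, 0.037, 0.0875]
ee_rot: [-3.126, -0.314, -0.001]
wrist_force: [-0.3, -0.1, -2.4]
gripper_width: 0.546
```

Wrist force is −2.4 N, which fits the filter's weight and shows no locking force. I'll continue straight up.

Request:
{"name": "arm_command", "arguments": {"steps": [[[0,0,0],[0,0,-1],1],[[0,0,0],[0,0,-2],1],[[0,0,0],[0,0,-3.5],1],[[0,0,0],[0,0,-5],1],[[0,0,0],[0,0,-6.5],1],[[0,0,0],[0,0,-8],1],[[0,0,0],[0,0,-8.8],1],[[0,0,0],[0,0,-9.1],1],[[0,0,0],[0,0,-9.1],1],[[0,0,0],[0,0,-9.1],1],[[0,0,0],[0,0,-9.1],1],[[0,0,0],[0,0,-9.1],1]]}}

```text
clock: 14.15
eef_pos: [0.5926, 0.0369, 0.178]
ee_rot: [-3.126, -0.314, 0.001]
wrist_force: [0.5, -0.1, -0.8]
gripper_width: 0.539
```

```bash
python3 - <<'E'
from ov import *
snap('scene','s11');snap('wrist','w11')
s=state();print(s['clock'],s['eef_pos'],s['wrist_force'],s['moment'],s['gripper_width'],rot(s['ee_rot'])[:,2],abs(s['qd']).max())
crop('s11',160,80,330,290,3.4,'c11')
E
python3 rd.py s11
```

```text
14.25 [0.59269346 0.03698214 0.17819078] [ 0.40773986  0.19957382 -1.26127414] [-0.00885478 -0.01648156  0.00925799] 0.5367911377300385 [-1.71995132e-04 -3.90309417e-06 -9.99999985e-01] 0.002058604174810352
0.5 0.0
 needle -0.07734673142092403 tail 0.040993651315176294
```

View pics/c11.png

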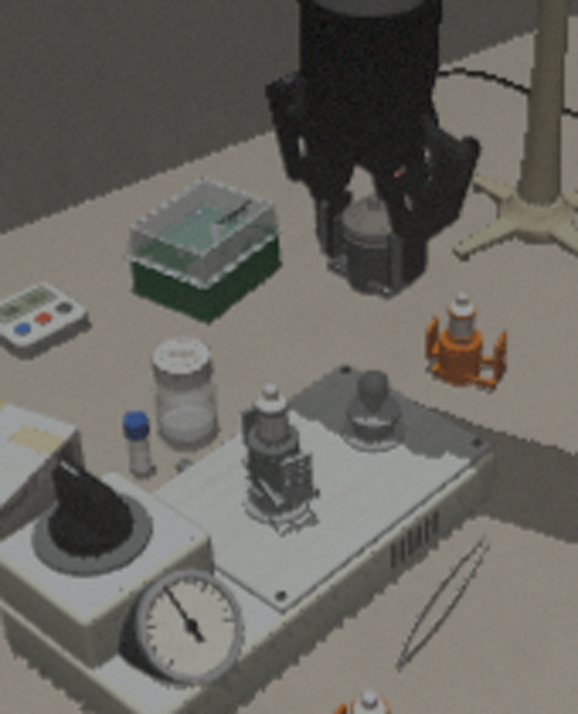

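View pics/w11.png

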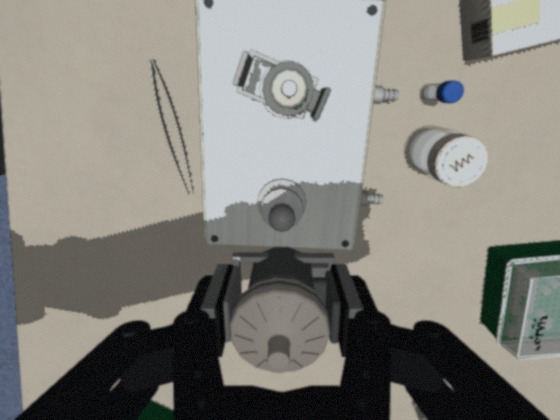

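The ball nose is bare and the filter is held upright. It has been lifted 10.0 cm, the needle is at zero and the slim filter is untouched.

```bash
python3 - <<'E'
from workcell import *
print(close_job())
E
```

```text
the job is handed in; nothing more can be done
None
```

The disc filter is off its port and held upright in the gripper, about 10 cm above the seat, and the job is handed in at 14.25 s of the 45 s allowed.

- **Bleed knob:** I turned it about 44° clockwise. The last scene-camera reading puts the needle about 0.02 rad to the pressure side of zero. An earlier top-camera reading gave about 0.04 rad to the vacuum side. That difference is within measuring error, and the bar lies along the station's x. I released the knob before touching the filter, and the needle reading did not change afterwards.
- **Latch and lift:** I squeezed the tab and rest on the port to an opening of about 46 mm. The expected figure is 48 mm, but the gripper also read about 1 mm narrow on the knob, so I took this as fully in. The filter came off with no locking resistance, and the measured TCP rise was about 9.9 to 10 cm.
- **Last checks:** The tool axis is vertical and the arm is still, with the opening holding steady. The bare ball nose is visible, and the slim filter and both orange look-alikes were not touched.
- **Disagreement:** The top and wrist cameras differed by about 4 mm on position. I followed the wrist camera, because the knob grasp had matched it better.

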